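# Finish a disc change on the nib grinder and hold its lid at the pulse position

## Task

The cocoa-nib grinder has just had its grinding disc changed. First put the disc with the blue knob back into its own blue-ringed dock and let go of it; then drop the bayonet lid into the grinder's throat with its white pointer at the white mark, and twist it clockwise (seen from above) until the pointer stands on the yellow half-way mark - the pulse position, never on to where the lock clicks near the red mark. The lid is spring-loaded, so finish while still gripping it and holding it steady at the yellow mark; leave the red disc, the bowl of nibs and the chocolate bar where they are.

Things in the scene. Friction and masses are not known exactly. Their poses are not given: they have to be found in the camera images.
- disc_blue: Loose grinding disc (0.08 to 0.17 kg) lying flat on the worktop: steel disc 50 mm across, 8 mm thick, foot tapered to 44 mm, with an upright round blue knob 18 mm across and 30 mm tall on its middle (38 mm in all). Origin: centre of its underside; z up.
- dock_blue: Fixed wooden dock 76x76x14 mm, blue ring round its recess (56 mm across, 6 mm deep, floor 8 mm above the worktop), blue label in front. Like docks, red (holds the red disc) and yellow (empty: its disc is in the grinder), stand beside it some 95 mm apart, order varies. Origin: centre of its underside; a disc that is home has its origin 8 mm above it.
- disc_red: Loose disc like the blue one but with a red knob, in its red-ringed dock: leave it there. Origin: centre of its underside.
- lid: Loose bayonet lid, 0.10-0.21 kg, standing on its plug. Heights above the foot: grey plug 0-22 mm, 68 mm across, foot tapered to 54; two steel lugs at +x and -x, 9 mm wide, out to 41 mm from the axis, 8-14.5 mm; black cap 22-30 mm, 92 mm across; black grip bar 30-60 mm, 56 mm long (x), 18 mm thick (y). White pointer on the cap's -x side. Origin: centre of the foot; z up.
- lid_pointer (a point): Tip of the lid's white pointer, 48 mm from the lid's axis towards its -x, 22 mm above its foot (level with the cap's underside).
- grinder: Fixed round grinder, 132 mm across at the foot, 125 mm high, open throat in its top. Origin: centre of its underside; z up; its -x, where the white mark is, faces roughly to the robot. The lid goes in with its x axis along the grinder's; once seated (cap on the rim) the lid's origin is 103 mm above the grinder's.
- throat (a point): Centre of the throat, at the height of the rim's top face (125 mm up). A steel lip 6 mm thick with a 72 mm bore surrounds it, cut by two slots, on the grinder's +x and -x sides, at least 14 mm wide, reaching 44 mm from the axis, for the lid's lugs (play about +-3 degrees). Below the lip the lugs turn freely.
- open_mark (a point): White mark on the rim, 48 mm from the throat's axis on the grinder's -x side: where the pointer stands as the lid goes in.
- half_mark (a point): Yellow mark on the rim, 48 mm from the throat's axis, 40 degrees clockwise (seen from above) from the white mark: where the pointer must be held.
- lock_mark (a point): Red mark on the rim, 75 degrees clockwise from the white mark: locked. From about 53 degrees on, spring balls resist the lugs before the lock.
- switch_ring (a joint): Turn of the spring ring in the throat, rad: 0 at rest, growing clockwise to 1.15. The lid's lugs pick it up after about 9 degrees of twist and carry it along: about 0.55 at the yellow mark. Its spring (0.15 N m/rad, about 0.08 N m at the yellow mark) turns the lid back if let go. Above 0.95 the lock has clicked.
- nib_bowl: Small loose steel bowl of nibs, 72 mm across, 37 mm high: leave alone. Origin: centre of its underside.
- choc_bar_1: Loose wrapped chocolate bar, pale wrapper, 62x164x12 mm: leave alone. Origin: centre of its underside.
There are look-alikes about, which are no part of the job. Leave any green or orange look-alike of the lid alone.

How it is judged:
By the outcome, as a careful person would: the job done as asked, in the order asked, and still so for the second after the job is handed in, while the arm keeps its last pose, push and grip.
It also fails if it takes over 58 s, if anything falls off the work surface, if the arm or the gripper's body presses on something with over 40 N, if the wrist force passes 120 N, or if a joint passes its speed limit or range.

## Robot

A 6-joint arm with a two-finger parallel gripper is mounted at the origin on a cart in front of the work surface, level with it; the furniture and walls round the work are solid. World frame = base frame: x ahead of the robot, y to its left, z up, the work surface at z = 0. Lengths are in m, angles in rad, forces in N, time in s.
With the tool pointing down it reaches from about 0.15 to 0.775 m from the base axis. Payload 6.1 kg.
Tool frame: the origin (TCP) lies on the centre line of the jaws, within the pads' length; the fingertips stand 8 mm ahead of it and the grasp point (between the pads) lies 11 mm behind it; z points along the fingers, y is the line along which they close (so a half turn about z gives the same grasp; the last joint's range is limited). The gripper opens to 85 mm and grips with 20 to 120 N. Pads are 22 mm wide; open, the fingers measure 114 mm over their backs; the gripper's body (76 mm by 85 mm) begins 54 mm behind the grasp point. The pads swing forward as they close: fully open they stand 13 mm farther back than shut.
Start: joints at [-1.273, 0.126, -0.04, 1.405, 0, 1.571], TCP at [0.154, -0.502, 0.205] pointing down, gripper open.
Joint ranges: [-2.72, 2.72], [-0.95, 1.95], [-1.27, 1.35], [-1.78, 2.02], [-1.46, 1.47], [-3.14, 3.14]. Speed limits (rad/s): [2.39, 2.39, 3.01, 3.14, 3.14, 3.14].

## Interface

Orientations are given as a unit quaternion [w, x, y, z].
In Python, from plant import * gives the robot as it stands. The module is installed in compiled form; this text tells all that it offers. Calls block until the motion is done:
- move_to(position, orientation): joint-space move of the TCP to a pose.
- move_linear(position, vel=0.15, rotation=None): straight line of the TCP; rotation=None keeps the orientation; vel is the mean speed in m/s.
- move_j(angles): joint-space move.
- gripper_to(opening, grip_force=None): finger opening in m; grip_force is the grip in N (None keeps the last); returns when the fingers have stopped.
- sleep(seconds).
- ik(position, orientation): joint angles nearest the present ones, or None.
- state(): the state.
- camera(name): name is "scene" or "top" or "wrist"; returns a dict with "img" (400x640x3 uint8, red, green, blue), "mtx" (3x3 intrinsics, pixels), "dist_coeffs" ([k1, k2, p1, p2, k3] as OpenCV has them; the pictures are not rectified), "camera_from_world" (4x4, takes a point from world to camera coordinates); the wrist camera has in their place "T_tool_cam" (4x4, takes a point from camera to tool coordinates, whose origin is the TCP and whose axes are the flange's). Camera axes: x right, y down, z forward; pixel columns grow to the right and rows downward; lengths in m; the calibration is good to about 2 mm. A picture is of the moment at which its call begins: read the wrist's pose just before it. There is no depth.
A pose or a line that the arm cannot do raises IKError and nothing moves.
- job_done(): hands the job in; it is judged then, once.
The state is a dict: "clock": time; "joint_pos": joint angles; "joint_velocities": joint speeds; "effort": joint torques, N m; "tcp_pos": TCP position; "tool_rot": TCP orientation; "wrist_force": force on the tool from outside, world axes, zero at the start; "wrist_torque": the same for the moment, N m; "grip_width": finger opening in m; "grip_force": force on a finger pad.
Only numpy, scipy, OpenCV 4.12 (cv2) and the standard library are available. Lean on these libraries where they do the work, as an engineer would, in place of code of your own. Each camera call takes 0.05 s, during which the arm holds its last target. There are 200 camera calls.

## Working session

There is one attempt and no reset: what is moved stays moved. The work goes in short steps, each a Python script; the robot and the scene stay as the last script left them, time stands still between calls to the robot, and variables do not carry over. Pictures are saved under pics/ and viewed, at most 10 in all, crops included, and the job is handed in when it is done.

```bash
mkdir -p pics; cat > h.py <<'E'
from plant import *
import numpy as np, cv2
from scipy.spatial.transform import Rotation as R
def save(n,img): cv2.imwrite('pics/'+n,img[:,:,::-1])
def wrist():
    s=state(); c=camera("wrist")
    q=s["tool_rot"]; T=np.eye(4); T[:3,:3]=R.from_quat([q[1],q[2],q[3],q[0]]).as_matrix(); T[:3,3]=s["tcp_pos"]
    c["camera_from_world"]=np.linalg.inv(T@c["T_tool_cam"]); return c
def cast(c,px,z):
    u=cv2.undistortPoints(np.array(px,float).reshape(-1,1,2),c["mtx"],np.array(c["dist_coeffs"]))[:,0]
    W=np.linalg.inv(c["camera_from_world"]); d=np.c_[u,np.ones(len(u))]@W[:3,:3].T; o=W[:3,3]
    return o+d*((z-o[2])/d[:,2])[:,None]
def proj(c,P):
    M=np.array(c["camera_from_world"]); r=cv2.Rodrigues(M[:3,:3])[0]
    return cv2.projectPoints(np.array(P,float).reshape(-1,1,3),r,M[:3,3],c["mtx"],np.array(c["dist_coeffs"]))[0][:,0]
def quat(yaw): # tool down; y closing axis at angle: tool x at yaw
    r=R.from_euler('z',yaw)*R.from_euler('x',np.pi); x,y,z,w=r.as_quat(); return [w,x,y,z]
E
python3 - <<'E'
from h import *
import pickle
d={n:camera(n) for n in("scene","top")}; d["wrist"]=wrist(); pickle.dump(d,open('d.pkl','wb'))
for n in d: save(n+'0.png',d[n]["img"])
s=state(); print(s["tool_rot"],s["clock"],s["wrist_force"],s["grip_width"])
for n in("scene","top"): print(n,np.linalg.inv(d[n]["camera_from_world"])[:3,3])
E
```

```text
[-5.83786185e-04  9.88939370e-01  1.48319157e-01 -9.98271476e-05] 0.15 [0.45937721 0.52944222 0.99099362] 0.08559473905417335
scene [1.31081158 0.65275534 0.84627079]
top [ 0.46311224 -0.03060247  1.30331766]
```

View pics/top0.png

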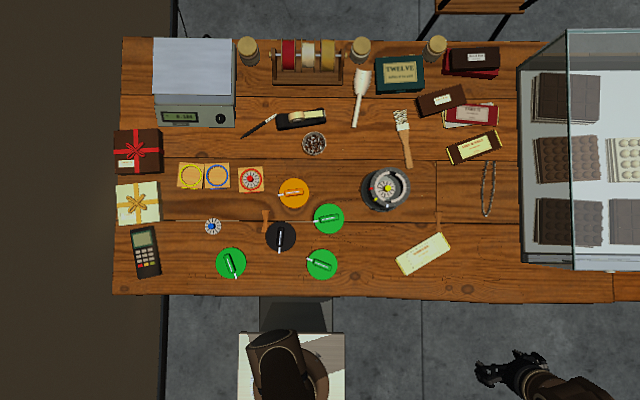

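View pics/scene0.png

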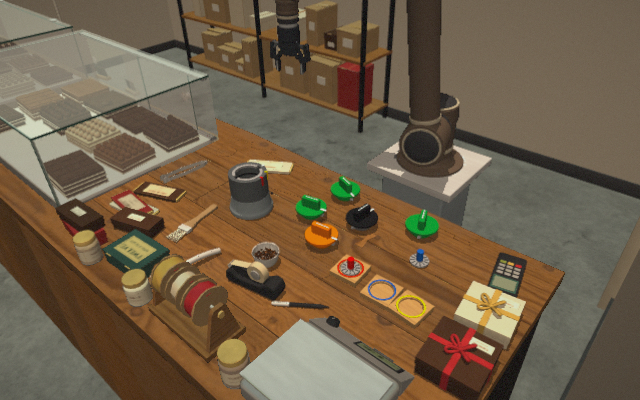

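The top view shows the blue-knob disc at (213,227), the blue-ring dock at (217,176), yellow dock (190,176), red dock with disc (250,180), the black lid at (281,236) and the grinder at (386,188).

Could be mistaken:
- **Lid:** green lids at (231,262), (328,218) and (322,264), and an orange one at (293,193). Only (281,236) is black.
- **Disc:** the red disc at (250,180). I choose the blue knob at (213,227).
- **Dock:** yellow at (190,176) and red at (250,180). I choose blue at (217,176).

Next I take a close crop and measure.

```bash
python3 - <<'E'
from h import *
import pickle
d=pickle.load(open('d.pkl','rb')); c=d["top"]; im=c["img"]
a=cv2.resize(im[150:260,180:300],None,fx=4,fy=4,interpolation=cv2.INTER_CUBIC)
b=cv2.resize(im[160:220,350:425],(400,320),interpolation=cv2.INTER_CUBIC)
o=np.zeros((440,800,3),np.uint8); o[:,:480]=a; o[:320,480:]=b[:,:320]; save('crop.png',o)
hsv=cv2.cvtColor(im,cv2.COLOR_RGB2HSV)
def cen(lo,hi,box):
    x0,y0,x1,y1=box; m=cv2.inRange(hsv,np.array(lo),np.array(hi))[y0:y1,x0:x1]; ys,xs=np.nonzero(m); return [xs.mean()+x0,ys.mean()+y0],len(xs),(xs.min()+x0,xs.max()+x0,ys.min()+y0,ys.max()+y0)
for n,box,z in(("knob",(200,215,226,240),.036),("dockring",(203,160,232,192),.014)):
    p,k,e=cen((100,110,50),(130,255,255),box); print(n,p,k,e,cast(c,p,z))
p,k,e=cen((0,0,0),(179,255,45),(262,215,300,256)); print("lid",p,k,e,cast(c,p,.028))
p,k,e=cen((0,0,150),(179,60,255),(262,215,300,256)); print("lidwhite",p,k,e,cast(c,p,.028))
print("grinder",cast(c,[385,189],.125))
p,k,e=cen((20,120,120),(35,255,255),(355,165,415,215)); print("yel",p,k,e,cast(c,p,.125))
p,k,e=cen((0,150,100),(6,255,255),(355,165,415,215)); print("red",p,k,e,cast(c,p,.125))
E
```

```text
knob [np.float64(210.57142857142858), np.float64(225.82142857142858)] 28 (np.int64(208), np.int64(213), np.int64(223), np.int64(228)) [[0.4714007  0.24470925 0.036     ]]
dockring [np.float64(215.76344086021504), np.float64(176.8279569892473)] 93 (np.int64(206), np.int64(227), np.int64(165), np.int64(189)) [[0.62072002 0.23755765 0.014     ]]
lid [np.float64(280.3220588235294), np.float64(235.37058823529412)] 680 (np.int64(262), np.int64(295), np.int64(220), np.int64(251)) [[0.44460829 0.03778227 0.028     ]]
lidwhite [np.float64(279.0769230769231), np.float64(243.46153846153845)] 26 (np.int64(278), np.int64(280), np.int64(231), np.int64(253)) [[0.42050484 0.04116955 0.028     ]]
grinder [[ 0.5775603  -0.25785329  0.125     ]]
yel [np.float64(384.5), np.float64(190.4090909090909)] 44 (np.int64(374), np.int64(390), np.int64(185), np.int64(200)) [[ 0.57359743 -0.25644048  0.125     ]]
red [np.float64(371.0), np.float64(188.0)] 9 (np.int64(370), np.int64(372), np.int64(187), np.int64(189)) [[ 0.58000625 -0.21880329  0.125     ]]
```

View pics/crop.png

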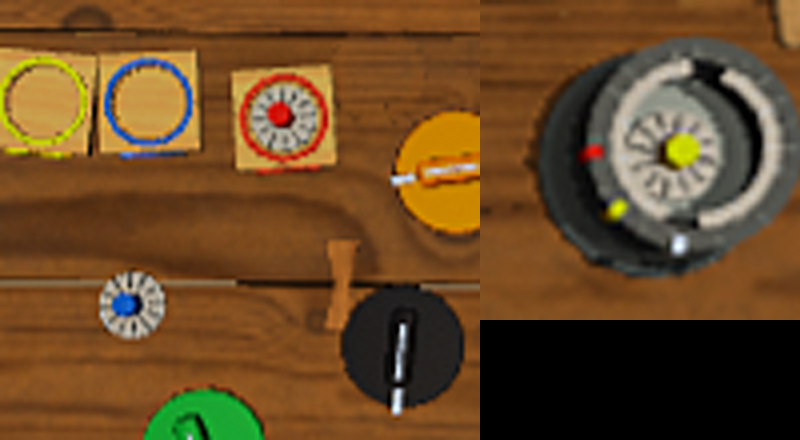

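The crop confirms the blue-knob disc at crop (128,305), the empty blue-ring dock at (148,100) and the black lid with its white pointer down at (397,413). On the grinder, the white mark is at (680,245), yellow at (615,210) and red at (592,152). Next I look from close with the wrist camera.

```bash
python3 - <<'E'
from h import *
import pickle
w=pickle.load(open('d.pkl','rb'))["wrist"]; T=np.array(w["T_tool_cam"]); print(T.round(3), w["mtx"])
off=T[:3,3]
move_to([0.50,0.20,0.28],quat(0.0)); c=wrist(); save('w1.png',c["img"]); pickle.dump(c,open('w1.pkl','wb'))
print(proj(c,[[.4714,.2447,.036],[.6207,.2376,.014],[.4446,.0378,.028]])); s=state(); print(s["clock"],s["tcp_pos"],s["joint_pos"])
E
```

```text
[[ 0.    -0.961 -0.276  0.071]
 [ 1.     0.    -0.    -0.   ]
 [ 0.    -0.276  0.961 -0.168]
 [ 0.     0.     0.     1.   ]] [[315.44398245   0.         316.87117305]
 [  0.         315.44398245 197.22412099]
 [  0.           0.           1.        ]]
[[283.85464918 183.53486671]
 [287.64586041  65.75269979]
 [433.92657765 200.85699873]]
3.8 [0.50011203 0.19966588 0.27998971] [ 3.79870192e-01  1.65501707e-01  1.70256469e-01  1.57555149e+00
 -2.87761805e-05 -2.76096761e+00]
```

View pics/w1.png

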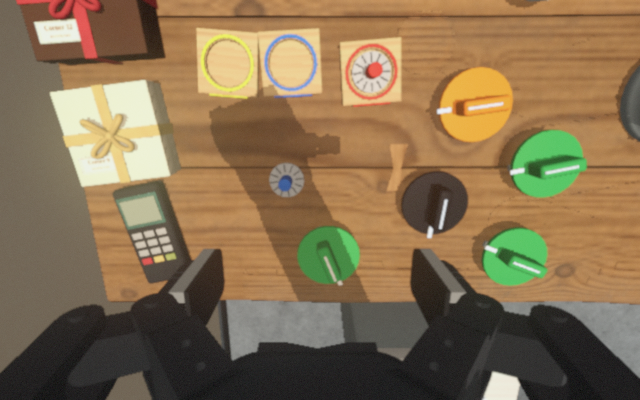

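The wrist view shows the blue knob at (286,183), as predicted (284,184), with the disc at (287,180). The blue ring is at (291,62), the yellow ring at (228,64), and the black lid at (435,203) with its pointer tip at (431,234). I'll measure these and then check the disc from nearer.

```bash
cat >> h.py <<'E'
def big(m,near,mind=0):
    cs,_=cv2.findContours(m,cv2.RETR_EXTERNAL,cv2.CHAIN_APPROX_NONE)
    cs=[k for k in cs if cv2.contourArea(k)>30]
    return min(cs,key=lambda k:np.linalg.norm(np.array(cv2.minEnclosingCircle(k)[0])-near)-.3*np.sqrt(cv2.contourArea(k)))
def circ(P): # algebraic circle fit in world xy
    A=np.c_[2*P[:,:2],np.ones(len(P))]; s=np.linalg.lstsq(A,(P[:,:2]**2).sum(1),rcond=None)[0]; return s[:2],np.sqrt(s[2]+s[0]**2+s[1]**2)
def hsv(c): return cv2.cvtColor(c["img"],cv2.COLOR_RGB2HSV)
def blue(c): return cv2.inRange(hsv(c),(100,120,40),(130,255,255))
def ring(c,near,rpx,z=.014,m=None):
    m=blue(c) if m is None else m; k=cv2.convexHull(big(m,near))[:,0]
    return circ(cast(c,k,z))
def knob(c,near):
    k=big(blue(c),near)[:,0]; return k
def disc(c,p0): # steel silhouette -> circle at z=8mm
    uv=proj(c,[[*p0,.008]])[0]; r=np.linalg.norm(proj(c,[[p0[0],p0[1]+.025,.008]])[0]-uv)
    m=((hsv(c)[:,:,1]<75)|(blue(c)>0)).astype(np.uint8)*255; roi=np.zeros_like(m); cv2.circle(roi,tuple(int(v) for v in uv),int(r*1.6),255,-1)
    m=cv2.morphologyEx(m&roi,cv2.MORPH_CLOSE,np.ones((3,3),np.uint8)); k=cv2.convexHull(big(m,uv))[:,0]
    return circ(cast(c,k,.007))
def lid(c,near,zc=.030):
    uv=np.array(near); h=hsv(c); m=(h[:,:,2]<55).astype(np.uint8)*255
    k=cv2.convexHull(big(m,uv))[:,0]; return circ(cast(c,k,zc))
E
python3 - <<'E'
from h import *
import pickle
c=pickle.load(open('w1.pkl','rb'))
p,r=ring(c,[291,62],28); print("dock",p,r)
d,rd=disc(c,[.4714,.2447]); print("disc",d,rd)
print("lid",lid(c,[435,203],.026))
move_to([d[0],d[1],.14],quat(np.pi)); c=wrist(); save('w2.png',c["img"]); pickle.dump(c,open('w2.pkl','wb'))
print(proj(c,[[*d,.008],[*d,.038]]),"disc2",disc(c,d)); k=knob(c,proj(c,[[*d,.038]])[0]); print(k.min(0),k.max(0),state()["clock"],state()["joint_pos"])
E
```

```text
dock [0.46568641 0.24624122] 0.008130389233207623
disc [0.46989503 0.24415395] 0.02500270152071596
lid (array([0.42922871, 0.03473975]), np.float64(0.015562230944657952))
[[316.21635282 180.70308663]
 [316.16141956 188.35293313]] disc2 (array([0.46974909, 0.24424278]), np.float64(0.025092561377989462))
[308 178] [324 196] 6.575 [ 4.79183762e-01  1.41881187e-01 -1.64050895e-01  1.26469462e+00
 -3.38252572e-05  4.78977188e-01]
```

View pics/w2.png

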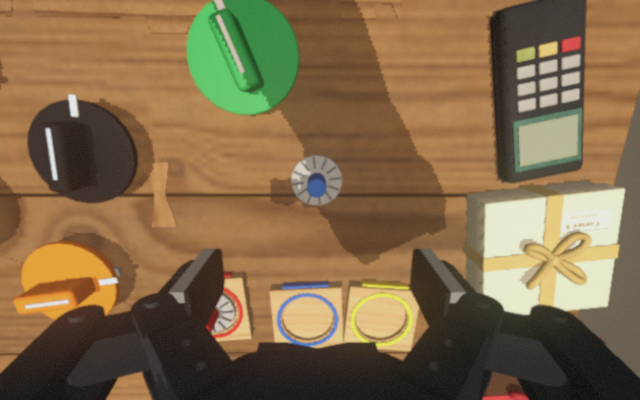

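The disc is at (317,181) with its knob at (316,187), and both views agree within 0.2 mm. The blue ring is at (309,319). I'll fit the ring from both pictures, then pick up the disc and lift it.

```bash
cat >> h.py <<'E'
def ringfit(c,p0,m=None,z=.014,lo=.022,hi=.036):
    m=blue(c) if m is None else m; ys,xs=np.nonzero(m); P=cast(c,np.c_[xs,ys],z)[:,:2]; p=np.array(p0)
    for _ in range(5):
        d=np.linalg.norm(P-p,axis=1); Q=P[(d>lo)&(d<hi)]; p,r=circ(Q)
    a=np.degrees(np.arctan2(*(Q-p).T[::-1])); return p,r,len(Q),np.histogram(a,8,(-180,180))[0]
E
python3 - <<'E'
from h import *
import pickle
for n in('w1','w2'):
    c=pickle.load(open(n+'.pkl','rb')); print(n,ringfit(c,[.6245,.2376]))
d=np.array([.4698,.2442]); q=quat(np.pi)
gripper_to(.05,60); move_linear([*d,.019],vel=.12); gripper_to(0.0,60); s=state(); print(s["grip_width"],s["grip_force"],s["tcp_pos"])
move_linear([*d,.12],vel=.15); s=state(); print(s["grip_width"],s["wrist_force"],s["clock"])
c=wrist(); pickle.dump(c,open('w3.pkl','wb')); save('w3.png',c["img"])
E
```

```text
w1 (array([0.62415464, 0.23417624]), np.float64(0.03133927630465071), 48, array([ 0,  0,  2, 20, 18,  8,  0,  0]))
w2 (array([0.6245579 , 0.23405107]), np.float64(0.03157071582759836), 238, array([26, 25, 30, 48, 31, 29, 26, 23]))
0.00025352607137471713 0.0 [0.46978784 0.24420839 0.01905005]
0.0001163729073064591 [-0.41805241 -0.16906645 -0.6243229 ] 9.5333
```

The fingers closed on nothing, so I look.

View pics/w3.png

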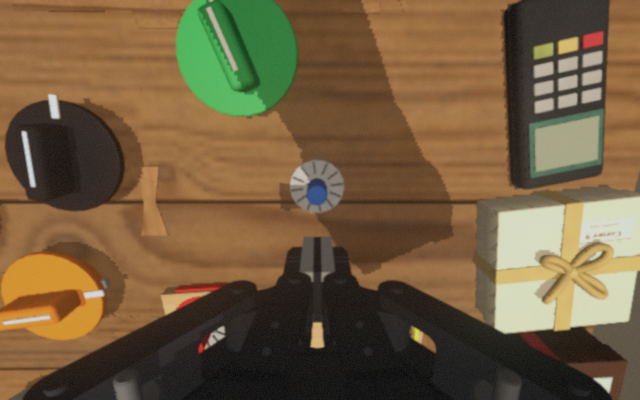

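```bash
python3 - <<'E'
from h import *
import pickle
s=state(); print(s)
T=camera("top"); k=None
p=[210.5,226]; ys,xs=np.nonzero(blue(T)[205:245,190:240]); print(xs.mean()+190,ys.mean()+205,len(xs))
c=pickle.load(open('w3.pkl','rb')); print(disc(c,[.4698,.2442])); print(proj(c,[[.4698,.2442,.008],[.4698,.2442,.038]]))
E
```

```text
{'clock': 9.5833, 'joint_pos': array([ 4.79372657e-01,  1.48289100e-01, -2.03661922e-01,  1.22081589e+00,
       -1.99351075e-05,  4.79370856e-01]), 'joint_velocities': array([-0.00119257,  0.00322236, -0.00402973, -0.00106376,  0.00057264,
        0.00054987]), 'effort': array([ 1.81475996e-03, -4.51696265e+01,  3.53142715e+01,  7.09699496e-03,
       -5.73263856e-05, -9.58234921e-06]), 'tcp_pos': array([0.46914029, 0.24385834, 0.11877682]), 'tool_rot': array([-8.69635683e-04, -9.10379874e-07,  9.99999515e-01, -4.63281337e-04]), 'wrist_force': array([-0.16932354, -0.53350046,  0.7530365 ]), 'wrist_torque': array([-0.00999772,  0.02445752,  0.00052601]), 'grip_force': 0.0, 'grip_width': 0.00018106583783767806}
nan nan 0
(array([0.46969913, 0.24426373]), np.float64(0.024993999463687553))
[[316.4620798  186.5942677 ]
 [316.407893   195.44678878]]<stdin>:5: RuntimeWarning: Mean of empty slice.
  ret = ret.dtype.type(ret / rcount)
```

The w3 picture shows the disc untouched at (317,185). The closed fingertips are at rows 238–273, but spec geometry puts them at 213–247. So the tips seem to be about 25 mm farther back than stated, and closed above the knob. I'll check by lowering the closed fingers onto bare worktop.

```bash
python3 - <<'E'
from h import *
move_linear([.47,.195,.03],vel=.2); f0=np.array(state()["wrist_force"]); print(f0)
z=.03
while z>-.03:
    z-=.003; move_linear([.47,.195,z],vel=.06); s=state(); f=s["wrist_force"]-f0
    if abs(f[2])>4: break
print(z,s["tcp_pos"],f,s["clock"])
move_linear([.47,.195,z+.02],vel=.1)
E
```

```text
[ 0.54163833  0.7512476  -0.60515488]
-0.026999999999999993 [ 0.47043452  0.19518154 -0.02571457] [-3.20704339 -3.0641766  12.15044672] 15.05
```

Contact came at TCP z = −0.025, so the shut fingertips sit about 25 mm behind the reported TCP, not 8 mm ahead of it. I apply a −33 mm z correction to every grasp, then redo the pick and place.

```bash
python3 - <<'E'
from h import *
import pickle
O=.033; d=np.array([.4698,.2442]); k=np.array([.6245,.2341])
gripper_to(.05,60); move_linear([*d,.025],vel=.2); move_linear([*d,.020-O],vel=.12); gripper_to(0.0,60); s=state(); print(s["grip_width"],s["grip_force"],s["tcp_pos"])
if s["grip_width"]>.012:
    move_linear([*d,.06-O],vel=.15); print(state()["grip_width"],state()["wrist_force"])
    move_linear([*k,.06-O],vel=.2); move_linear([*k,.030-O],vel=.08); s=state(); print(s["tcp_pos"],s["wrist_force"])
    gripper_to(.045); move_linear([*k,.06],vel=.2); c=wrist(); pickle.dump(c,open('w4.pkl','wb'))
    save('w4.png',c["img"])
    print(state()["clock"])
    move_to([.577,-.255,.22],quat(np.pi)); c=wrist(); pickle.dump(c,open('w5.pkl','wb')); save('w5.png',c["img"]); print(state()["clock"])
    gripper_to(.05); move_to([.444,.038,.12],quat(np.pi)); c=wrist(); pickle.dump(c,open('w6.pkl','wb')); save('w6.png',c["img"]); print(state()["clock"])
    o=np.zeros((600,800,3),np.uint8); o[:300,:400]=0
    for i,n in enumerate(('w4','w5','w6')):
        im=cv2.resize(pickle.load(open(n+'.pkl','rb'))["img"],(400,250)); o[(i//2)*250:(i//2)*250+250,(i%2)*400:(i%2)*400+400]=im
    save('m1.png',o)
E
```

```text
0.015519983585326318 58.44666838645935 [ 0.47055985  0.24440043 -0.0119712 ]
0.016236364239435478 [ 0.20929916 -0.76708998 -1.44572577]
[ 0.62378328  0.23393481 -0.00374664] [ 0.24245173 -0.59210961 -0.27596296]
20.0167
21.9417
23.4917
```

View pics/m1.png

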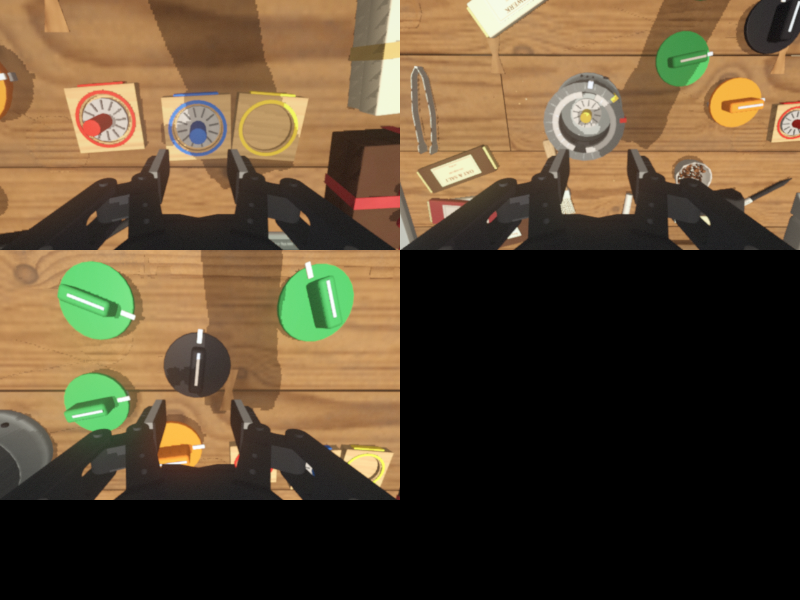

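Montage: w4 shows the disc seated centrally in the blue ring at (198,127). w5 shows the grinder at (586,118), with the white mark at (591,83), yellow at (613,99) and red at (624,120). w6 shows the black lid at (197,364) with its pointer up at (200,337). Next I measure the lid and the throat.

```bash
cat >> h.py <<'E'
def blob(c,m,uv,r):
    roi=np.zeros(m.shape,np.uint8); cv2.circle(roi,tuple(int(v) for v in uv),r,255,-1); ys,xs=np.nonzero(m&roi); return np.c_[xs,ys].astype(float)
E
python3 - <<'E'
from h import *
import pickle
c=pickle.load(open('w4.pkl','rb')); print("ring",ringfit(c,[.6245,.2341])[:2],"disc",cast(c,[cv2.minEnclosingCircle(blob(c,blue(c),[317,205],18).astype(np.float32))[0]],.035))
# grinder
c=pickle.load(open('w5.pkl','rb')); h=hsv(c)
w=cv2.inRange(h,(0,0,200),(179,40,255)); y=cv2.inRange(h,(22,120,120),(34,255,255)); r=cv2.inRange(h,(0,150,90),(6,255,255))|cv2.inRange(h,(174,150,90),(179,255,255))
B=[blob(c,w,[306,134],12),blob(c,y,[341,159],12),blob(c,r,[358,192],10)]
for b in B: print(len(b),b.mean(0) if len(b) else None, np.ptp(b,axis=0) if len(b) else None)
P=np.array([cast(c,[b.mean(0)],.125)[0,:2] for b in B]); print(P)
a=np.pi-np.radians([0,40,75]); M=.048*np.c_[np.cos(a),np.sin(a)]
H=(M-M.mean(0)).T@(P-P.mean(0)); yaw=np.arctan2(H[0,1]-H[1,0],H[0,0]+H[1,1]); Rm=np.array([[np.cos(yaw),-np.sin(yaw)],[np.sin(yaw),np.cos(yaw)]])
t=P.mean(0)-Rm@M.mean(0); print("throat",t,"yaw",np.degrees(yaw),"res",(P-(M@Rm.T+t))*1e3)
# lid
c=pickle.load(open('w6.pkl','rb')); h=hsv(c); dk=(h[:,:,2]<75).astype(np.uint8)*255
roi=np.zeros_like(dk); cv2.circle(roi,(315,182),62,255,-1); k=cv2.convexHull(big(dk&roi,[315,182]))[:,0]
print("cap",circ(cast(c,k,.028)))
w=cv2.inRange(h,(0,0,170),(179,60,255)); n,L,S,C=cv2.connectedComponentsWithStats(w&roi)
for i in range(1,n):
    if S[i,4]>15:
        ys,xs=np.nonzero(L==i); z=.030 if C[i][1]<152 else .060; Q=cast(c,np.c_[xs,ys],z)[:,:2]; v=cv2.fitLine(Q.astype(np.float32),cv2.DIST_L2,0,.01,.01).ravel()
        print(C[i],S[i],"z",z,Q.mean(0),"dir",np.degrees(np.arctan2(v[1],v[0])),Q.min(0),Q.max(0))
x0,y0=240,110; 
a=cv2.resize(c["img"][110:250,240:400],None,fx=2.5,fy=2.5); b=cv2.resize(pickle.load(open('w5.pkl','rb'))["img"][110:260,220:380],None,fx=2.5,fy=2.5); o=np.zeros((375,800,3),np.uint8); o[:350,:400]=a; o[:,400:]=b; save('m2.png',o)
E
```

```text
ring (array([0.62412911, 0.23417819]), np.float64(0.031565408789111286)) disc [[0.62405253 0.23477461 0.035     ]]
92 [304.31521739 135.57608696] [ 8. 11.]
88 [343.36363636 157.05681818] [11. 14.]
68 [356.98529412 192.10294118] [10.  8.]
[[ 0.53050466 -0.2636928 ]
 [ 0.54814737 -0.23121416]
 [ 0.57847214 -0.21871709]]
throat [ 0.58018969 -0.26850904] yaw -9.295162330619505 res [[-2.31530182 -2.93675054]
 [-0.73852464  0.90707323]
 [ 3.05382646  2.02967731]]
cap (array([0.44028291, 0.03807505]), np.float64(0.04371515489931652))
[319.25128205 137.45641026] [315 126  10  24 195] z 0.03 [0.39962206 0.04017382] dir -5.2180457 [0.39053369 0.03671604] [0.40890227 0.04399091]
[315.37394958 189.93697479] [311 165  10  52 238] z 0.06 [0.43576169 0.03708878] dir -4.858678 [0.41669357 0.03370828] [0.45630336 0.04053177]
```

View pics/m2.png

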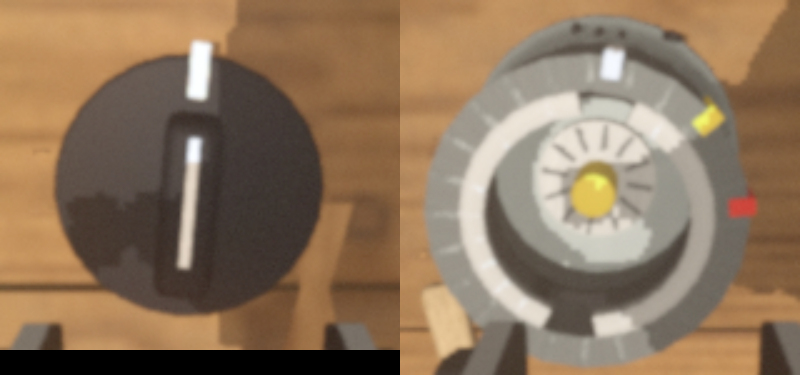

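The left crop shows the lid cap centred at (189,184), with its pointer at (200,70). The right crop shows the marks at (612,64), (708,121) and (742,207), with slots at (606,97) and (572,325). The marks' visible centres fit a 54 mm radius, so I fit the centre with that radius free and check it against the slot midpoint. Then I grasp the lid and inspect it in hand.

```bash
python3 - <<'E'
from h import *
import pickle
c=pickle.load(open('w5.pkl','rb')); t=np.array([.5837,-.2723])
f=lambda p:np.array(p,float)
def cr(p): p=f(p); return np.c_[(p[:,0]-400)/2.5+220,p[:,1]/2.5+110]
S=cast(c,cr([(606,97),(572,325)]),.125)[:,:2]; print("slots",S,S.mean(0),np.degrees(np.arctan2(*(S[1]-S[0])[::-1])),np.linalg.norm(S[1]-S[0]))
print("lip",circ(cast(c,cr([(459,205),(500,120),(578,92),(713,200),(690,280),(600,335),(545,328),(480,280)]),.125)))
b=cv2.cvtColor(c["img"],cv2.COLOR_RGB2HSV); print("throat px",proj(c,[[*t,.125]]))
c=pickle.load(open('w6.pkl','rb')); L=cast(c,[(189/2.5+240,184.5/2.5+110)],.027); print("lid",L)
g=np.array([.4390,.0372])
q=quat(np.pi-np.radians(5)); move_to([*g,.07],q); gripper_to(.05,90); move_linear([*g,.007],vel=.12); gripper_to(0,90); s=state(); print(s["grip_width"],s["grip_force"],s["tcp_pos"],s["tool_rot"])
move_linear([*g,.06],vel=.12); s=state(); print(s["grip_width"],s["wrist_force"])
c=wrist(); pickle.dump(c,open('w7.pkl','wb')); save('w7.png',c["img"]); print(state()["clock"],state()["tcp_pos"])
E
```

```text
slots [[ 0.54131329 -0.26538695]
 [ 0.62324549 -0.27856547]] [ 0.58227939 -0.27197621] -9.137572333913374 0.0829852898523032
lip (array([ 0.58323837, -0.27302888]), np.float64(0.04392210711514514))
throat px [[294.97858751 197.85668252]]
lid [[0.43888865 0.03714398 0.027     ]]
0.016510445648407552 88.94980430603027 [0.43986601 0.03728441 0.00797841] [9.70022404e-04 4.36217462e-02 9.99047636e-01 1.55190270e-04]
0.01644679828962489 [ 0.23075385 -0.05337424 -2.4235644 ]
25.7417 [0.43829505 0.03714509 0.05904044]
```

View pics/w7.png

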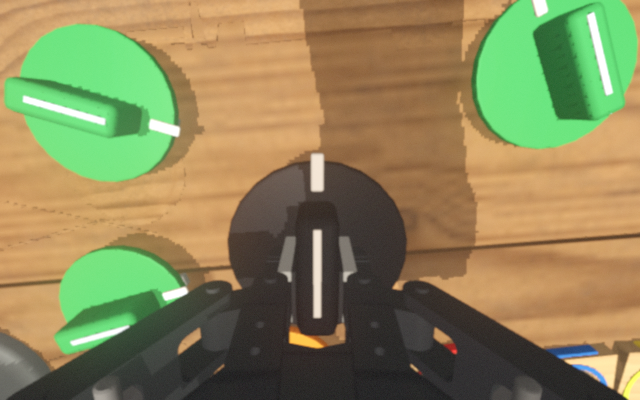

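The lid is held square: the bar stripe is vertical at u=317, the pointer tip is at (317,153) and the cap's front edge at (317,160). All the throat estimates agree at about (0.583, −0.2723), yaw −9.2°. I insert with force monitoring, stopping if it jams.

```bash
python3 - <<'E'
from h import *
import pickle
c=pickle.load(open('w7.pkl','rb')); g=np.array([.4390,.0372]); a=np.radians(-5)
ax=np.array([np.cos(a),np.sin(a)])
for px,z,r in(((317,153),.0815,.048),((317,160),.081,.046)):
    P=cast(c,[px],z)[0,:2]; print("centre est",P+r*ax, "vs tcp",g)
t=np.array([.5830,-.2723]); q=quat(np.pi-np.radians(9.2))
move_linear([*g,.165],vel=.2); move_to([*t,.165],q); sleep(.2); f0=np.array(state()["wrist_force"]); print(f0,state()["tcp_pos"])
move_linear([*t,.138],vel=.1); z=.138
while z>.108:
    z-=.003; move_linear([*t,z],vel=.06); s=state(); f=s["wrist_force"]-f0; print(round(z,4),s["tcp_pos"].round(4),f.round(1),s["wrist_torque"].round(2))
    if np.abs(f).max()>15: break
print(state()["clock"],s["grip_width"])
c=wrist(); pickle.dump(c,open('w8.pkl','wb')); save('w8.png',c["img"])
E
```

```text
centre est [0.43772045 0.03796424] vs tcp [0.439  0.0372]
centre est [0.4390611  0.03784765] vs tcp [0.439  0.0372]
[ 0.16147756 -0.45198324 -0.98540693] [ 0.58319187 -0.27099341  0.16568547]
0.135 [ 0.5832 -0.2724  0.1354] [-0.4  1.2 -1.3] [-0.01 -0.01  0.01]
0.132 [ 0.5829 -0.2723  0.1318] [-0.4  0.5 -1. ] [-0.03 -0.01 -0.03]
0.129 [ 0.5828 -0.2722  0.1287] [-0.3  0.7 -0.5] [0.03 0.02 0.03]
0.126 [ 0.5829 -0.2722  0.1257] [-0.   0.7 -1.4] [-0.02  0.01 -0.01]
0.123 [ 0.5828 -0.2722  0.1227] [ 0.1  1.  -0.7] [ 0.02 -0.04 -0.04]
0.12 [ 0.5829 -0.2722  0.1197] [-0.7  0.5 -1.4] [-0.01  0.02  0.04]
0.117 [ 0.5828 -0.2722  0.1167] [-0.3  0.6 -1.3] [-0.03 -0.02  0.06]
0.114 [ 0.5829 -0.2722  0.1137] [-0.2  0.2 -0.7] [ 0.09 -0.04  0.01]
0.111 [ 0.5832 -0.2724  0.1111] [ 0.1  0.3 -0.4] [ 0.02 -0.09  0.05]
0.108 [ 0.5832 -0.2725  0.1109] [-4.9  1.1 13.3] [0.58 0.98 0.04]
30.825 0.016767343517532153
```

It seated at cmd z≈0.1105 with a light push. I ease the push and twist clockwise in steps.

```bash
python3 - <<'E'
from h import *
import pickle
t=[.5830,-.2723,.1100]
for d in (0,8,16,24,32,37,40):
    move_to(t,quat(np.pi-np.radians(9.2+d))); s=state(); q=s["tool_rot"]
    print(d,s["wrist_force"].round(1),s["wrist_torque"].round(3),s["clock"],np.degrees(2*np.arctan2(q[2],q[1])).round(2))
sleep(.3); c=wrist(); pickle.dump(c,open('w9.pkl','wb'))
w8=pickle.load(open('w8.pkl','rb'))["img"]
o=np.hstack([cv2.resize(w8[40:290,200:440],(400,417)),cv2.resize(c["img"][40:290,200:440],(400,417))]); save('m3.png',o); print(state()["clock"],state()["grip_width"],state()["wrist_torque"])
E
```

```text
0 [-1.7  0.6  6.6] [ 0.229  0.368 -0.04 ] 31.125 170.8
8 [-1.2  0.5  5.6] [ 0.194  0.098 -0.125] 31.3833 162.76
16 [-0.4  0.5  5.2] [ 0.096  0.044 -0.117] 31.6417 154.76
24 [-0.9 -0.5  6. ] [ 0.053  0.043 -0.079] 31.9 146.76
32 [-1.8 -0.6  5.5] [-0.088  0.176 -0.061] 32.1583 138.75
37 [-1.7 -1.6  6. ] [-0.082  0.126 -0.088] 32.4083 133.76
40 [-1.8 -1.9  5.8] [-0.142  0.248 -0.077] 32.6583 130.77
33.0083 0.01667853904213438 [-0.13943577  0.25509376 -0.04546481]
```

View pics/m3.png

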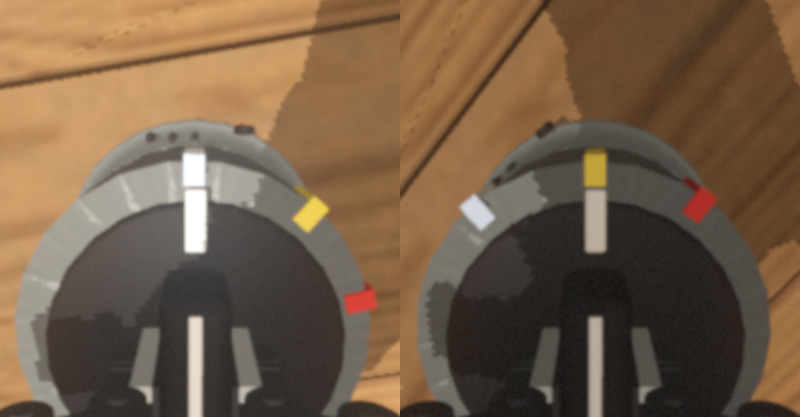

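Left (before the twist): the pointer lines up with the white mark at (194,170). Right (after): the pointer at (595,220) is exactly in line with the yellow mark at (595,168), and red is still well to the right at (700,205). The grip is steady, so I hand in.

```bash
python3 -c "
from h import *
print(job_done())"
```

```text
the job is handed in; nothing more can be done
None
```

I put the blue disc in its blue dock and let go, then seated the lid and twisted it to the yellow mark, where the gripper still holds it; I handed the job in at about 33 s of the 58 s allowed.

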